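# Bridge the drawer front across two drying cradles

## Robot

A 6-joint arm with a two-finger parallel gripper is mounted at the origin on the work surface. World frame = base frame: x ahead of the robot, y to its left, z up, the work surface at z = 0. Lengths are in m, angles in rad, forces in N, time in s.
With the tool pointing down it reaches from about 0.25 to 0.8 m from the base axis. Payload 3.9 kg.
Tool frame: the origin (TCP) lies at the very end of the fingers, on their centre line; the grasp point (between the pads) lies 19 mm behind it (ctrl.grip_point_offset is the distance from the TCP to the grasp point, in m); z points along the fingers, y is the line along which they close (so a half turn about z gives the same grasp; the last joint's range is limited). The gripper opens to 85 mm and grips with 20 to 120 N. Pads are 22 mm wide; open, the fingers measure 114 mm over their backs; the gripper's body (76 mm by 85 mm) begins 54 mm behind the grasp point. The pads swing forward as they close: fully open they stand 13 mm farther back than shut.
Start: joints at [1.284, 0.26, -0.138, 1.173, 0, 1.571], TCP at [0.149, 0.504, 0.231] pointing down, gripper open.
Joint ranges: [-2.78, 2.78], [-0.83, 1.72], [-1.28, 1.37], [-1.9, 2.12], [-1.57, 1.48], [-3.14, 3.14]. Speed limits (rad/s): [2.57, 2.57, 3.14, 3.14, 3.14, 3.14].

## Interface

Orientations are given as a unit quaternion [x, y, z, w].
In Python, from cell import ctrl, cams gives the robot as it stands.
- The arm moves only by the tool arm_command, never from a script. Its argument "steps" is a list of rows, each a list of 7 numbers: the opening in per cent of the stroke, from 0 (shut) to 100 (fully open), then the shift along the tool's x, y, z in cm, then the turn, a rotation vector about the tool's x, y, z in degrees. In form: [[hand, x, y, z, ax, ay, az], ...]. A call has 1 to 8 rows; each row is the pose to reach, as a shift and turn from the pose commanded when the call began, along the tool's axes at that moment; what a row does not reach only later rows make up. A row lasts 1/12 s, in which the tool goes at most 41.7 mm and 7.16 degrees, less where a joint would pass 70% of its speed; a pose out of reach is approached as far as the arm can. A call with a gripper value outside its range is refused whole. The fingers move at their own pace and stop on an object; "force" is the grip in N (left out, the last holds). Time passes only in rows, so rows that repeat a pose let the fingers close. It gives the time, the measured TCP pose, the force, the opening and the grip force at its end, in the units of the state.
- ctrl.observe(): the state, without advancing time (a new reading comes with each control period).
- cams.grab_frame(name): name is "scene" or "side" or "wrist"; returns the picture (400x640x3 uint8, red, green, blue); there is no depth.
- cams.calibration(name): a dict with "camera_matrix" (3x3 intrinsics, pixels), "D" ([k1, k2, p1, p2, k3] as OpenCV has them; the pictures are not rectified), "world_to_cam" (4x4, takes a point from world to camera coordinates). Camera axes: x right, y up, looking along -z (the intrinsics and any distortion apply to the point x, -y, -z); pixel columns grow to the right and rows downward; lengths in m; the calibration is good to about 2 mm. A picture is of the moment at which its call begins: read the wrist's pose just before it. calibration takes no time and is no camera call; for the wrist camera it gives the pose at the moment of the call.
- ctrl.close_job(): hands the job in; it is judged then, once.
The state is a dict: "t": time; "joints": joint angles; "joint_velocities": joint speeds; "joint_efforts": joint torques, N m; "tool_pos": TCP position; "orientation": TCP orientation; "ft_force": force on the tool from outside, world axes, zero at the start; "torque": the same for the moment, N m; "grip_width": finger opening in m; "grip_force": force on a finger pad.
Only numpy, scipy, OpenCV 4.12 (cv2) and the standard library are available. Lean on these libraries where they do the work, as an engineer would, in place of code of your own. Each camera call takes 0.05 s, during which the arm holds its last target. There are 200 camera calls.

## Task

The freshly painted face of a drawer front has to dry off the bench. Stand the loose red cradle upright beside the green one that is screwed to the bench (either side), bars parallel and their ends in line, about 120 mm between bar centres, and let go; then take the drawer front leaning on the tool tote and lay it, knob up, centred across both bars at right angles to them, so that it bridges the gap and overhangs both bars. Lower it until it is down on the bars before letting go (do not drop it), and leave the pencil jar, sanding block and hand plane where they are.

Things in the scene. Friction and masses are not known exactly. Their poses are not given: they have to be found in the camera images.
- cradle_fixed_center (a point): Green wooden drying cradle with a cork top, screwed to the bench, 70 mm high: foot 70 (x) x 100 (y) x 12 mm, web 20 mm thick, flat top bar 28 mm wide (x) x 100 mm long (y), 50 to 70 mm above the bench. The point is its middle, 35 mm above the bench; z up, y along the bar, x across it.
- cradle_loose_center (a point): Red wooden drying cradle with a cork top, loose, about 0.2 kg, otherwise like the green one; pinch its bar across the width. 70 mm high: foot 70 (x) x 100 (y) x 12 mm, web 20 mm thick, flat top bar 28 mm wide (x) x 100 mm long (y), 50 to 70 mm above the bench. The point is its middle, 35 mm above the bench; z up, y along the bar, x across it.
- cradle_loose: The loose red cradle as a body; origin under its middle on its underside, axes as for its centre point.
- cradle_fixed: The green cradle as a body; origin on the bench under its middle.
- front_center (a point): Centre (mid-thickness) of the drawer front, a board 190 (x) x 54 (y) x 14 mm (z), about 0.13 kg, knob on its blue and white +z face. It starts leaning 40 degrees from horizontal: foot on the bench against a dark cleat, back on the tote's top edge, +x end uppermost, knob up. Grasp its long edges, 54 mm apart, at mid-length with the tool square to its face; the back is clear for 45 mm either way.
- front: The same drawer front as a body; origin on its back under its centre, axes as for its centre point. The dark knob in the middle of its face is 24 mm in diameter and stands 25 mm proud (stem 14 mm in diameter for the first 12 mm).
- foot_stop (a point): Middle of the upper rear edge of the dark cleat (18 mm high, 150 mm long in y) that blocks the board's foot. +x points level to the pale wooden tool tote (fixed, as is the cleat): its side, 95 mm high and 280 mm long, begins 123 mm on; it is 150 mm deep, its end boards rise to 160 mm, with a 24 mm handle rod 144 mm up and 198 mm from the cleat.
- pencil_jar: Pale glass jar of 80 mm diameter with pencils, 180 mm high over all, loose; origin under its middle. Leave alone.
- sanding_block: Cork sanding block 110 (x) x 60 (y) x 32 mm, loose; origin under its middle. Leave alone.
- wood_plane: Wooden hand plane 180 (x) x 50 (y) mm, about 80 mm high at its handle, loose; origin under its middle. Leave alone.
Mind the look-alikes: they are no part of the job. Of the things shaped like the front, the blue one is meant.

How it is judged:
By the outcome, as a careful person would: the job done as asked, in the order asked, and still so for the second after the job is handed in, with the robot touching nothing.
It also fails if it takes over 58 s, if anything falls off the work surface, if the arm or the gripper's body presses on something with over 40 N, if the wrist force passes 120 N, or if a joint passes its speed limit or range.

## Working session

There is one attempt and no reset: what is moved stays moved. The work goes in short steps, Python scripts to look and compute and a tool call to move; the robot and the scene stay as the last step left them, time stands still between calls to the robot, and variables do not carry over. Pictures are saved under pics/ and viewed, at most 10 in all, crops included, and the job is handed in when it is done.

Besides the shell and the picture viewer there is one more tool, called after "Emit:" as name(argument=value, ...) on one line, values as JSON. arm_command: Moves the arm, as the interface text tells. Its arguments: {"type":"object","properties":{"steps":{"type":"array","items":{"type":"array","items":{"type":"number"}}},"force":{"type":"number"}},"required":["steps"]}

```bash
mkdir -p pics
python3 - <<'E'
from cell import ctrl,cams
import cv2,numpy as np
for n in ("scene","side"):
    im=cams.grab_frame(n); cv2.imwrite(f"pics/{n}0.png",im[:,:,::-1])
    c=cams.calibration(n); print(n,np.round(c["camera_matrix"],1).tolist(),c["D"],np.round(np.array(c["world_to_cam"]),4).tolist())
s=ctrl.observe(); print(s["t"],s["tool_pos"],s["orientation"],s["grip_width"],ctrl.grip_point_offset)
E
```

```text
scene [[361.7, 0.0, 317.9], [0.0, 361.7, 207.5], [0.0, 0.0, 1.0]] [-0.07696564  0.          0.          0.          0.        ] [[-0.4401, 0.8979, -0.0081, 0.1315], [-0.7776, -0.3765, 0.5036, 0.3714], [0.4492, 0.228, 0.8639, -1.2759], [0.0, 0.0, 0.0, 1.0]]
side [[477.5, 0.0, 317.4], [0.0, 477.5, 203.5], [0.0, 0.0, 1.0]] [-0.02017348  0.          0.          0.          0.        ] [[-0.825, -0.5649, 0.0142, 0.4614], [0.3709, -0.5225, 0.7678, -0.1684], [-0.4263, 0.6387, 0.6406, -1.5604], [0.0, 0.0, 0.0, 1.0]]
0.1 [0.14832527 0.50296554 0.23054714] [ 1.42896843e-01  9.89737192e-01 -8.76172449e-04 -1.26947707e-04] 0.0853700429333162 0.0187
```

View pics/scene0.png

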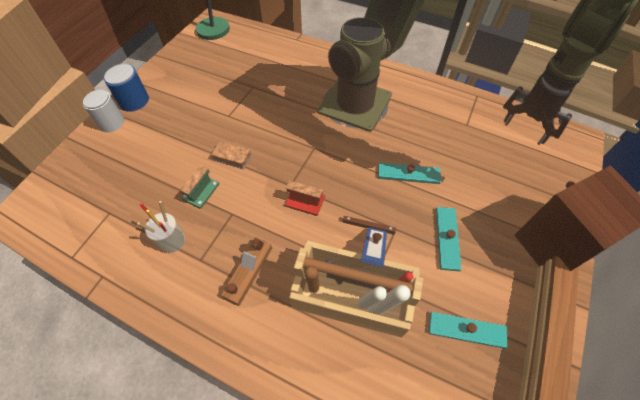

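View pics/side0.png

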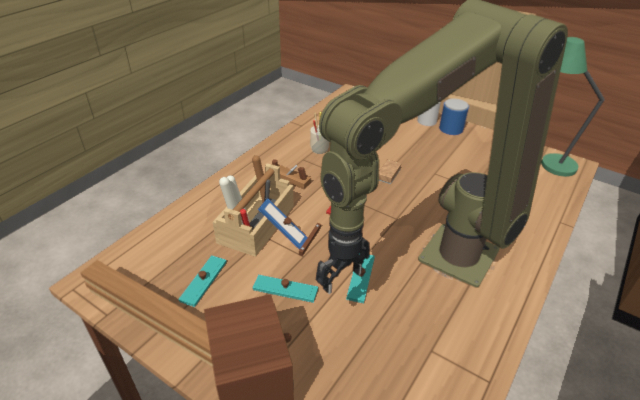

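The scene view shows the green cradle at (200,187), the red one at (305,198), the sanding block at (231,154), the jar at (163,230), the plane at (247,270) and the tote at (357,285). The shapes like the front are three teal boards at (410,173), (448,238) and (468,329), and the blue and white one at (375,243). The blue one leans between cleat and tote, so it fits the description. I'll confirm it in an enlarged crop.

Run:
```python
import cv2,numpy as np
im=cv2.imread("pics/scene0.png")
a=cv2.resize(im[140:220,170:330],None,fx=5,fy=5,interpolation=cv2.INTER_CUBIC)[:, :800]
b=cv2.resize(im[210:270,335:400],None,fx=5,fy=5,interpolation=cv2.INTER_CUBIC)[:200] if 0 else None
cv2.imwrite("pics/c1.png",a)
b=cv2.resize(im[205:275,330:420],None,fx=8,fy=8,interpolation=cv2.INTER_CUBIC)
cv2.imwrite("pics/c2.png",b)
```

```text
(no output)
```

View pics/c1.png

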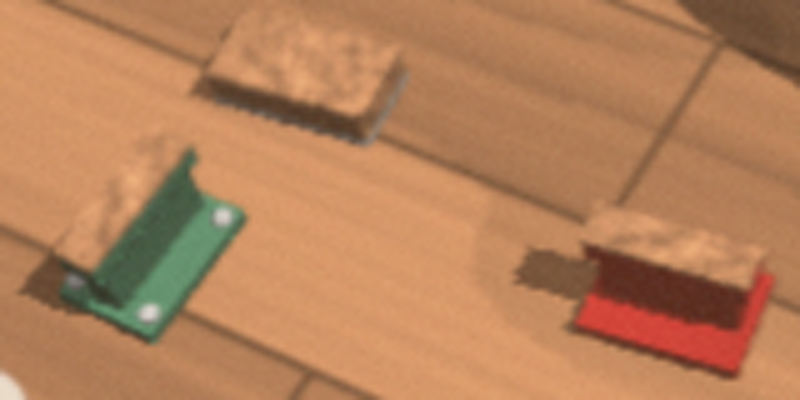

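View pics/c2.png

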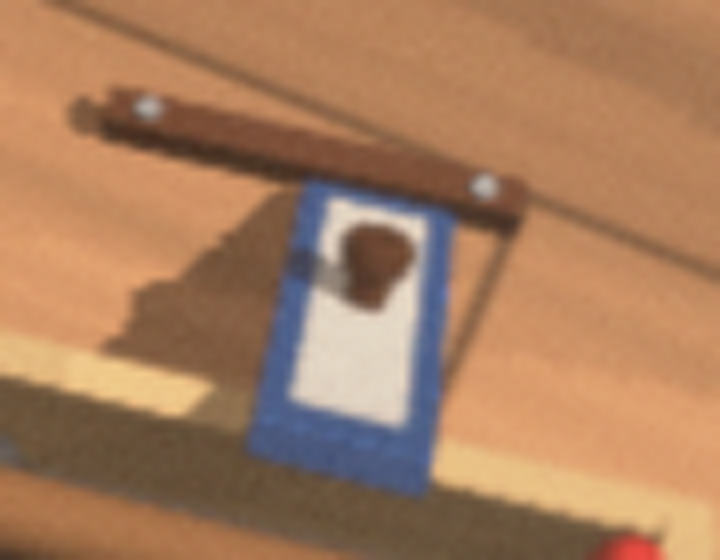

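Crop 1 shows both cradles upright on their feet, cork tops up. Crop 2 confirms that the blue and white board leans between the dark cleat and the tote with its knob up. The face corners are at crop pixels (308,182), (455,208), (425,495) and (248,455). Next I fit the poses.

```bash
cat > h.py <<'E'
import numpy as np,cv2
from scipy.optimize import least_squares
from scipy.spatial.transform import Rotation as R
def proj(P,c):
    W=np.array(c["world_to_cam"]);q=np.asarray(P)@W[:3,:3].T+W[:3,3]
    q=q*[1,-1,-1]
    return cv2.projectPoints(q,np.zeros(3),np.zeros(3),np.array(c["camera_matrix"]),np.array(c["D"]))[0].reshape(-1,2)
def fit(local,px,c,x0):
    """planar fit x,y,yaw of body whose local points have known z; c: one calib or list with px list"""
    if isinstance(c,dict): c,px,local=[c],[px],[local]
    def place(p,L):
        L=np.asarray(L,float);co,s=np.cos(p[2]),np.sin(p[2])
        return np.c_[p[0]+co*L[:,0]-s*L[:,1],p[1]+s*L[:,0]+co*L[:,1],L[:,2]]
    f=lambda p:np.concatenate([(proj(place(p,L),k)-np.asarray(q)).ravel() for L,q,k in zip(local,px,c)])
    r=least_squares(f,x0,x_scale=[.1,.1,.5],loss="soft_l1",f_scale=2); return r.x,f(r.x)
def raypt(px,c,z):
    g=least_squares(lambda p:(proj([[p[0],p[1],z]],c)[0]-px),[.4,0.]).x; return g
def boardface(o=0.):   # frame: foot_stop rear face x=0, y middle of board
    c,s=np.cos(np.radians(40)),np.sin(np.radians(40))
    l=lambda a,b,h=0:[a*c-h*s,b,.0107+a*s+h*c]
    return l
E
python3 - <<'E'
from h import *; from cell import cams,ctrl
c=cams.calibration("scene")
A=lambda q:np.array(q)/5+[170,140]-.4
x,y=.014,.05;fx=.035
gp=A([(195,150),(95,270),(55,245),(245,215),(152,340)])
for y0 in (0,np.pi/2,-np.pi/2,np.pi,.8,-.8,2.4,-2.4):
  p,r=fit([(x,y,.07),(x,-y,.07),(-x,-y,.07),(fx,y,.012),(fx,-y,.012)],gp,c,[*raypt(gp.mean(0),c,.05),y0]);
  if abs(r).max()<8: print("green",y0,p,np.round(r,1))
rp=A([(600,205),(768,250),(750,285),(583,245),(575,325),(738,375),(773,275)])
for y0 in (0,np.pi/2,-np.pi/2,np.pi,.8,-.8):
  p,r=fit([(-x,-y,.07),(-x,y,.07),(x,y,.07),(x,-y,.07),(fx,-y,.012),(fx,y,.012),(-fx,y,.012)],rp,c,[*raypt(rp.mean(0),c,.05),y0])
  if abs(r).max()<8: print("red",y0,p,np.round(r,1))
l=boardface()
fp=np.array([(308,182),(455,208),(425,495),(248,455)])/8+[330,205]-.4
for y0 in (0,np.pi/2,-np.pi/2,.8,-.8):
  p,r=fit([l(0,-.027),l(0,.027),l(.19,.027),l(.19,-.027)],fp,c,[*raypt(fp.mean(0),c,.05),y0])
  if abs(r).max()<8: print("front",y0,p,np.round(r,1))
# others: jar,block,plane,tote
for n,q,z in (("jar",(165,240),.03),("plane",(232,285),.03),("plane2",(262,245),.03),("block",(231,152),.03),("cleatL",(345,220),.018),("cleatR",(394,230),.018)): print(n,raypt(q,c,z))
E
```

```text
green 0 [ 0.54903883 -0.27115792  1.54117794] [ 0.5 -1.3 -0.7  0.4 -0.4  1.5  1.  -0.4 -0.2 -0.3]
green 1.5707963267948966 [ 0.54903882 -0.27115791  1.54117778] [ 0.5 -1.3 -0.7  0.4 -0.4  1.5  1.  -0.4 -0.2 -0.3]
green -1.5707963267948966 [ 0.54903883 -0.27115792  1.54117812] [ 0.5 -1.3 -0.7  0.4 -0.4  1.5  1.  -0.4 -0.2 -0.3]
green 3.141592653589793 [ 0.54903882 -0.27115791  1.54117783] [ 0.5 -1.3 -0.7  0.4 -0.4  1.5  1.  -0.4 -0.2 -0.3]
green 0.8 [ 0.54903883 -0.27115792  1.54117812] [ 0.5 -1.3 -0.7  0.4 -0.4  1.5  1.  -0.4 -0.2 -0.3]
green -0.8 [ 0.54903883 -0.27115792  1.54117841] [ 0.5 -1.3 -0.7  0.4 -0.4  1.5  1.  -0.4 -0.2 -0.3]
green 2.4 [ 0.54903883 -0.27115792  1.54117795] [ 0.5 -1.3 -0.7  0.4 -0.4  1.5  1.  -0.4 -0.2 -0.3]
green -2.4 [ 0.54903883 -0.27115792 -4.74200682] [ 0.5 -1.3 -0.7  0.4 -0.4  1.5  1.  -0.4 -0.2 -0.3]
red 0 [0.44230217 0.02831495 0.13720106] [-0.4 -0.2 -0.4 -0.1  0.1  1.  -0.5 -0.4  0.3  0.3  0.3 -0.4  0.7 -0.1]
red 1.5707963267948966 [0.44230217 0.02831495 0.13720106] [-0.4 -0.2 -0.4 -0.1  0.1  1.  -0.5 -0.4  0.3  0.3  0.3 -0.4  0.7 -0.1]
red -1.57079
[... 432 characters left out ...]
  1.  -0.5 -0.4  0.3  0.3  0.3 -0.4  0.7 -0.1]
front 0 [0.44679566 0.25588739 0.1858773 ] [-0.7  1.8 -0.1  3.1  0.8 -1.2 -0.1 -1.9]
front 1.5707963267948966 [0.44679566 0.25588739 0.18587733] [-0.7  1.8 -0.1  3.1  0.8 -1.2 -0.1 -1.9]
front -1.5707963267948966 [0.44679566 0.25588741 0.18587713] [-0.7  1.8 -0.1  3.1  0.8 -1.2 -0.1 -1.9]
front 0.8 [0.44679566 0.25588739 0.18587734] [-0.7  1.8 -0.1  3.1  0.8 -1.2 -0.1 -1.9]
front -0.8 [0.44679566 0.25588739 0.18587729] [-0.7  1.8 -0.1  3.1  0.8 -1.2 -0.1 -1.9]
jar [ 0.73467298 -0.25352305]
plane [ 0.75932854 -0.01754198]
plane2 [ 0.62916234 -0.00507524]
block [ 0.39677071 -0.25619159]
cleatL [0.45615468 0.16224209]
cleatR [0.42564063 0.29778035]
```

Three poses are fitted. The slot for the red cradle is on the green one's +y side, which is free. Next I work out the first move and where the wrist camera sits.

```bash
cat > mv.py <<'E'
import numpy as np
from scipy.spatial.transform import Rotation as R
from cell import ctrl
def down(yaw,tilt=None):  # tool z down, tool y at world yaw
    y=np.array([np.cos(yaw),np.sin(yaw),0]);z=np.array([0,0,-1.]);return np.c_[np.cross(y,z),y,z]
def go(pos,M,s=None,src=None):
    s=s or ctrl.observe(); p0,M0=(s["tool_pos"],R.from_quat(s["orientation"]).as_matrix()) if src is None else src
    d=M0.T@(np.array(pos)-p0)*100; r=np.degrees(R.from_matrix(M0.T@M).as_rotvec())
    print("shift cm",np.round(d,2),"turn deg",np.round(r,2)); return np.array(pos),M
E
python3 - <<'E'
from mv import *; from cell import cams
s=ctrl.observe(); W=np.array(cams.calibration("wrist")["world_to_cam"]); C=-W[:3,:3].T@W[:3,3]
M0=R.from_quat(s["orientation"]).as_matrix()
print("cam in tool",M0.T@(C-s["tool_pos"])," look",M0.T@(-W[2,:3]),"right",M0.T@W[0,:3])
print(cams.calibration("wrist")["camera_matrix"])
go([.40,.03,.24],down(.137))
E
```

```text
cam in tool [ 7.62737075e-02 -3.78430369e-05 -1.42188836e-01]  look [-2.96378616e-01  2.60686818e-04  9.55070494e-01] right [-1.23082361e-03  9.99999028e-01 -6.54900731e-04]
[[280.0070244    0.         317.81919736]
 [  0.         280.0070244  196.46993739]
 [  0.           0.           1.        ]]
shift cm [-37.52 -38.25  -0.88] turn deg [-9.000e-02  6.000e-02  6.572e+01]
```

Emit:
arm_command(steps=[[100,-2,-2,0,0,0,3],[100,-5,-5,0,0,0,8],[100,-8,-8,0,0,0,14],[100,-11,-11,0,0,0,20],[100,-14,-14,0,0,0,26],[100,-17,-17,-0.4,0,0,32],[100,-19,-19,-0.4,0,0,36],[100,-21,-21,-0.4,0,0,40]])

```text
t: 0.77
tool_pos: [0.2908, 0.2404, 0.2353]
orientation: [0.475, 0.88, -0.0, 0.0]
ft_force: [0.8, -0.1, -0.0]
grip_width: 0.0853
grip_force: 0.0
```

Run:
```python
from mv import *
s=ctrl.observe();print(s["t"],s["joints"],s["tool_pos"]); go([.42,.03,.24],down(.137))
```

```text
0.7667 [ 6.91149321e-01  4.10769682e-03 -4.34022315e-01  1.13290419e+00
 -3.90259926e-04  1.68062343e+00] [0.29082717 0.24043036 0.23526396]
shift cm [-24.68  -0.76  -0.46] turn deg [-1.000e-02  3.000e-02  2.546e+01]
```

Emit:
arm_command(steps=[[100,-3,0,0,0,0,3],[100,-7,-0.2,0,0,0,7],[100,-11,-0.4,0,0,0,11],[100,-15,-0.6,-0.2,0,0,16],[100,-19,-0.8,-0.4,0,0,20],[100,-22,-0.8,-0.5,0,0,23],[100,-24.5,-0.8,-0.5,0,0,25.5],[100,-24.5,-0.8,-0.5,0,0,25.5]])

```text
t: 1.43
tool_pos: [0.4217, 0.0309, 0.2401]
orientation: [0.658, 0.753, -0.0, 0.001]
ft_force: [0.1, 0.9, 0.3]
grip_width: 0.0854
grip_force: 0.0
```

Run:
```python
from mv import *; from cell import cams; import cv2,json
c=cams.calibration("wrist"); im=cams.grab_frame("wrist"); c2=cams.calibration("wrist")
print(np.abs(np.array(c["world_to_cam"])-c2["world_to_cam"]).max(),c["D"])
cv2.imwrite("pics/w1.png",im[:,:,::-1]); json.dump({k:np.array(v).tolist() for k,v in c.items()},open("w1.json","w"))
s=ctrl.observe(); print(s["t"],s["tool_pos"],s["orientation"])
```

```text
0.0030110186106308834 [-0.01768559  0.          0.          0.          0.        ]
1.4833 [0.42012712 0.03251576 0.23990791] [ 6.57125782e-01  7.53780907e-01 -1.80087887e-04 -1.36850810e-04]
```

View pics/w1.png

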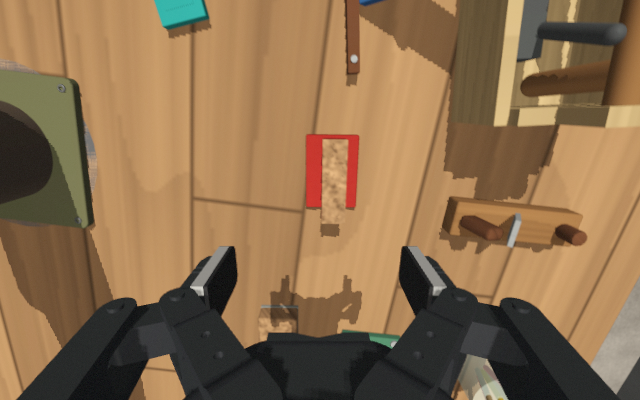

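The wrist view shows the red cradle. Its bar-top corners are at about (322,139), (348,139), (345,224) and (321,223), and its foot corners at (306,135), (358,135), (356,207) and (306,206).

Run:
```python
from h import *; from mv import *; import json
c=json.load(open("w1.json"));x,y,f=.014,.05,.035
L=[(-x,y,.07),(x,y,.07),(x,-y,.07),(-x,-y,.07),(-f,y,.012),(f,y,.012),(f,-y,.012),(-f,-y,.012)]
q=[(322,139),(348,139),(345,224),(321,223),(306,135),(358,135),(356,207),(306,206)]
p,r=fit(L,q,c,[.44,.03,.137]);print(p,np.round(r,1))
q2=cv2.imread("pics/w1.png")
M=down(p[2]); a=go([p[0],p[1],.14],M); go([p[0],p[1],.041],M)
```

```text
[0.44048902 0.02834417 0.1282595 ] [ 0.2 -0.  -0.3  0.1 -0.3 -0.6  0.4  0.3 -0.8 -0.6  1.2 -0.4 -0.2  0.4
 -0.2  1.2]
shift cm [-0.69  1.96  9.99] turn deg [-0.03  0.    0.49]
shift cm [-0.69  1.97 19.89] turn deg [-0.03  0.    0.49]
```

Emit:
arm_command(steps=[[75,-0.7,2,3,0,0,0.5],[75,-0.7,2,7,0,0,0.5],[75,-0.7,2,11,0,0,0.5],[75,-0.7,2,14,0,0,0.5],[75,-0.7,2,17,0,0,0.5],[75,-0.7,2,19,0,0,0.5],[75,-0.7,2,19.8,0,0,0.5],[75,-0.7,2,19.8,0,0,0.5]])

```text
t: 2.15
tool_pos: [0.4375, 0.0307, 0.0406]
orientation: [0.658, 0.753, -0.002, -0.002]
ft_force: [-0.7, -0.1, -0.9]
grip_width: 0.0639
grip_force: 0.0
```

Emit:
arm_command(steps=[[0,0,0,0,0,0,0],[0,0,0,0,0,0,0],[0,0,0,0,0,0,0],[0,0,0,0,0,0,0],[0,0,0,0,0,0,0],[0,0,0,0,0,0,0],[0,0,0,0,0,0,0],[0,0,0,0,0,0,0]], force=40)

```text
t: 2.82
tool_pos: [0.4415, 0.0303, 0.0438]
orientation: [0.659, 0.752, 0.001, 0.001]
ft_force: [-1.4, 1.2, 7.3]
grip_width: 0.0275
grip_force: 40.1
```

Run:
```python
from mv import *
s=ctrl.observe();print(s["t"],s["tool_pos"],s["grip_width"],s["grip_force"])
p0,M0=s["tool_pos"],R.from_quat(s["orientation"]).as_matrix()
y=M0[:,1];print(np.arctan2(y[1],y[0]),M0[:,2])
a=go(p0+[0,0,.06],M0); go([.53,-.11,.14],down(1.541))
```

```text
2.8167 [0.44149073 0.03029855 0.04384518] 0.027548974340922197 40.12838512659073
0.1322704838034334 [ 3.23245955e-03  8.04940580e-04 -9.99994452e-01]
shift cm [ 0.    0.02 -6.  ] turn deg [0. 0. 0.]
shift cm [-15.07   6.96  -9.6 ] turn deg [  0.17   0.12 -80.71]
```

Emit:
arm_command(steps=[[0,0,0,-1,0,0,0],[0,0,0,-3,0,0,0],[0,0,0,-5,0,0,0],[0,0,0,-7,0,0,-3],[0,-1,0.5,-8.5,0,0,-8],[0,-2,1,-9.5,0,0,-14],[0,-3.5,1.5,-9.6,0,0,-20],[0,-5,2.5,-9.6,0,0,-26]])

```text
t: 3.48
tool_pos: [0.4714, -0.0167, 0.1396]
orientation: [0.47, 0.883, 0.0, 0.001]
ft_force: [-0.2, 0.3, -2.6]
grip_width: 0.0276
grip_force: 40.1
```

Run:
```python
from mv import *
s=ctrl.observe();print(s["t"],s["joints"],s["tool_pos"],s["grip_width"])
go([.553,-.15,.135],down(1.541))
```

```text
3.4833 [-3.53774973e-02  2.30539629e-01 -4.31817846e-01  9.07200338e-01
 -4.49205945e-05  9.43853634e-01] [ 0.47136328 -0.01669702  0.13958118] 0.02756653507920944
shift cm [-15.62  -0.66   0.47] turn deg [ 3.00e-02  7.00e-02 -5.44e+01]
```

Emit:
arm_command(steps=[[0,-2,0,0,0,0,-6],[0,-4,0,0,0,0,-13],[0,-6.5,-0.2,0,0,0,-20],[0,-9,-0.3,0,0,0,-27],[0,-11,-0.4,0,0,0,-34],[0,-13,-0.5,0,0,0,-41],[0,-14.5,-0.6,0,0,0,-48],[0,-15.6,-0.7,0,0,0,-54.4]])

```text
t: 4.15
tool_pos: [0.5525, -0.1517, 0.1383]
orientation: [0.015, 1.0, -0.0, 0.0]
ft_force: [0.2, 0.2, -2.3]
grip_width: 0.0271
grip_force: 40.1
```

Emit:
arm_command(steps=[[0,0,0,0,0,0,0],[0,0,0,0,0,0,0],[0,0,0,0,0,0,0]])

```text
t: 4.4
tool_pos: [0.551, -0.1494, 0.1381]
orientation: [0.019, 1.0, 0.0, -0.001]
ft_force: [0.1, -0.3, -2.8]
grip_width: 0.0277
grip_force: 40.1
```

Run:
```python
from mv import *; from cell import cams; import cv2,json
c=cams.calibration("wrist"); im=cams.grab_frame("wrist")
cv2.imwrite("pics/w2.png",im[:,:,::-1]); json.dump({k:np.array(v).tolist() for k,v in c.items()},open("w2.json","w"))
s=ctrl.observe(); print(s["t"],s["tool_pos"],s["orientation"])
```

```text
4.45 [ 0.55101133 -0.14930314  0.13817531] [ 1.84227813e-02  9.99830080e-01  3.12264146e-04 -5.61502442e-04]
```

View pics/w2.png

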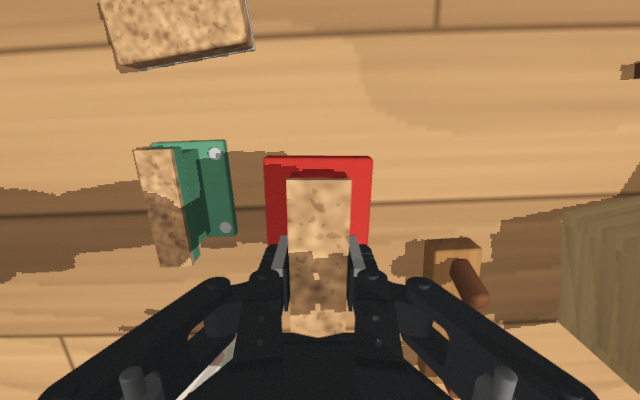

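The green bar-top corners are at (133,150), (173,148), (190,263) and (157,267), and its foot corners at (226,140) and (237,234). The held red cradle has its bar end at (287,180) and (351,178) and its foot corners at (264,157) and (372,157).

```bash
cat > meas2.py <<'E'
from h import *; from mv import *; import json
c=json.load(open("w2.json"));x,y,f=.014,.05,.035
g,r=fit([(-x,y,.07),(x,y,.07),(x,-y,.07),(-x,-y,.07),(f,y,.012),(f,-y,.012)],[(133,150),(173,148),(190,263),(157,267),(226,140),(237,234)],c,[.55,-.27,1.54]);print("green",g,np.round(r,1))
dz=.0944
L=np.array([(-x,y,.07),(x,y,.07),(-f,y,.012),(f,y,.012)])+[0,0,dz]
p,r=fit(L,[(287,179.5),(351,178),(264,157),(372,157)],c,[.55,-.15,1.54]);print("red",p,np.round(r,1))
E
python3 meas2.py
python3 - <<'E'
import json;from mv import *
s=ctrl.observe();M=R.from_quat(s["orientation"]).as_matrix();print("tooly yaw",np.arctan2(M[1,1],M[0,1]))
E
```

```text
green [ 0.54717046 -0.27223896  1.54014129] [ 2.1 -1.6 -1.1 -0.1  0.8  2.6  1.5 -1.3 -1.7 -0.3 -2.6  2.3]
red [ 0.55297869 -0.14873352  1.5373535 ] [-1.  -0.5  0.8  0.7 -1.7  0.3  2.5 -0.3]
tooly yaw 1.5339483297209657
```

Run:
```python
from h import *
im=cv2.imread("pics/w2.png");h=cv2.cvtColor(im,cv2.COLOR_BGR2HSV)
m=((h[...,0]>60)&(h[...,0]<95)&(h[...,1]>70)); m[:, 260:]=0
ys,xs=np.nonzero(m);print(xs.min(),xs.max(),ys.min(),ys.max())
for v in range(136,272,6):
    q=np.nonzero(m[v])[0]; print(v,(q.min(),q.max(),len(q)) if len(q) else None,end="; ")
print()
g=cv2.cvtColor(im,cv2.COLOR_BGR2GRAY).astype(int)
for v in (160,185,200,225,250,258,262,266,270): print(v,g[v,125:205:2].tolist())
```

```text
100 236 140 396
136 None; 142 (np.int64(169), np.int64(225), 57); 148 (np.int64(151), np.int64(225), 53); 154 (np.int64(174), np.int64(226), 38); 160 (np.int64(175), np.int64(227), 53); 166 (np.int64(176), np.int64(228), 53); 172 (np.int64(177), np.int64(229), 53); 178 (np.int64(179), np.int64(229), 51); 184 (np.int64(180), np.int64(230), 51); 190 (np.int64(181), np.int64(231), 51); 196 (np.int64(182), np.int64(232), 51); 202 (np.int64(183), np.int64(232), 50); 208 (np.int64(184), np.int64(233), 50); 214 (np.int64(185), np.int64(234), 50); 220 (np.int64(187), np.int64(235), 49); 226 (np.int64(188), np.int64(236), 35); 232 (np.int64(189), np.int64(236), 41); 238 (np.int64(190), np.int64(203), 14); 244 (np.int64(191), np.int64(197), 7); 250 (np.int64(192), np.int64(198), 7); 256 (np.int64(193), np.int64(197), 5); 262 None; 268 None; 
160 [175, 175, 174, 175, 169, 139, 188, 177, 170, 167, 157, 145, 145, 156, 170, 184, 192, 188, 182, 177, 166, 159, 157, 157, 104, 110, 95, 93, 91, 114, 91, 91, 88, 92, 91, 86, 48, 61, 87, 85]
185 [105, 105, 105, 105, 104, 106, 104, 105, 154, 186, 178, 159,
[... 805 characters left out ...]
, 108, 113, 114, 111, 106, 98, 110, 112, 105, 108, 169, 120, 124, 97, 115, 151, 150, 150]
262 [147, 148, 149, 147, 148, 148, 148, 148, 147, 148, 149, 150, 149, 150, 150, 149, 149, 115, 83, 97, 100, 102, 103, 111, 113, 112, 105, 94, 99, 132, 137, 171, 174, 158, 121, 150, 150, 150, 150, 149]
266 [153, 152, 153, 152, 153, 154, 152, 153, 153, 152, 152, 153, 153, 153, 152, 153, 152, 145, 116, 117, 112, 103, 101, 112, 116, 121, 121, 135, 170, 170, 168, 165, 160, 157, 153, 153, 153, 152, 152, 154]
270 [153, 153, 152, 154, 154, 154, 155, 154, 154, 154, 152, 154, 154, 152, 152, 155, 153, 152, 152, 153, 153, 153, 153, 153, 153, 155, 153, 153, 154, 152, 153, 153, 153, 154, 153, 154, 154, 152, 154, 154]
```

```bash
sed -i 's/(190,263),(157,267),(226,140),(237,234)/(193,261),(159,267.5),(225.5,140),(237,236)/' meas2.py; python3 meas2.py
python3 - <<'E'
from mv import *
g=None
E
```

```text
green [ 0.54759954 -0.27139404  1.5560372 ] [ 2.3 -0.8 -1.   0.2 -0.2  4.8  1.5 -1.2 -1.2 -0.4 -1.1  0.1]
red [ 0.55297869 -0.14873352  1.5373535 ] [-1.  -0.5  0.8  0.7 -1.7  0.3  2.5 -0.3]
```

```bash
sed -i 's/(193,261)/(193.5,265)/' meas2.py; python3 meas2.py
python3 - <<'E'
from mv import *
go([.5487,-.152,.0445],down(1.545))
E
```

```text
green [ 0.54778966 -0.27131471  1.557393  ] [ 2.4 -0.5 -0.9  0.4 -0.5  0.9  1.7 -0.9 -1.1 -0.3 -0.9  0.2]
red [ 0.55297869 -0.14873352  1.5373535 ] [-1.  -0.5  0.8  0.7 -1.7  0.3  2.5 -0.3]
shift cm [ 0.21 -0.28  9.37] turn deg [ 0.03 -0.06 -0.63]
```

Emit:
arm_command(steps=[[0,0.2,-0.3,1.5,0,0,-0.9],[0,0.2,-0.3,3.5,0,0,-0.9],[0,0.2,-0.3,5.5,0,0,-0.9],[0,0.2,-0.3,7.3,0,0,-0.9],[0,0.2,-0.3,8.4,0,0,-0.9],[0,0.2,-0.3,9,0,0,-0.9],[0,0.2,-0.3,9.2,0,0,-0.9],[0,0.2,-0.3,9.2,0,0,-0.9]])

```text
t: 5.12
tool_pos: [0.5496, -0.1525, 0.0463]
orientation: [0.01, 1.0, 0.0, -0.0]
ft_force: [-0.2, -0.4, -2.8]
grip_width: 0.0271
grip_force: 40.1
```

Emit:
arm_command(steps=[[0,0,0,0.1,0,0,0],[0,0,0,0.2,0,0,0],[0,0,0,0.2,0,0,0]])

```text
t: 5.37
tool_pos: [0.5504, -0.1531, 0.045]
orientation: [0.01, 1.0, -0.0, 0.001]
ft_force: [0.7, 0.2, -1.8]
grip_width: 0.0275
grip_force: 40.1
```

Emit:
arm_command(steps=[[0,0.1,0.1,0,0,0,0],[0,0.1,0.1,0.1,0,0,0],[0,0.1,0.1,0.2,0,0,0],[0,0.1,0.1,0.2,0,0,0]])

```text
t: 5.7
tool_pos: [0.5491, -0.1521, 0.0439]
orientation: [0.01, 1.0, -0.0, 0.001]
ft_force: [-2.3, 0.0, 8.2]
grip_width: 0.0275
grip_force: 41.3
```

Contact is made at 8 N. I'll open the fingers and rise, then look.

Emit:
arm_command(steps=[[30,0,0,-0.1,0,0,0],[45,0,0,-0.1,0,0,0],[60,0,0,-0.1,0,0,0],[60,0,0,-0.1,0,0,0],[60,0,0,-1,0,0,0],[60,0,0,-3,0,0,0],[60,0,0,-6,0,0,0],[60,0,0,-9,0,0,0]])

```text
t: 6.37
tool_pos: [0.5479, -0.1518, 0.133]
orientation: [0.01, 1.0, 0.0, -0.001]
ft_force: [0.3, -0.8, -0.2]
grip_width: 0.0509
grip_force: 0.0
```

Emit:
arm_command(steps=[[80,3,-2,-4,0,0,0],[100,5,-4,-7,0,0,0],[100,6,-5,-9,0,0,0],[100,6,-5,-9,0,0,0],[100,6,-5,-9,0,0,0]])

```text
t: 6.78
tool_pos: [0.4886, -0.2021, 0.2251]
orientation: [0.011, 1.0, -0.001, 0.003]
ft_force: [0.0, 1.0, -0.1]
grip_width: 0.0853
grip_force: 0.0
```

Run:
```python
from mv import *; from cell import cams; import cv2,json
c=cams.calibration("wrist"); im=cams.grab_frame("wrist")
cv2.imwrite("pics/w3.png",im[:,:,::-1]); json.dump({k:np.array(v).tolist() for k,v in c.items()},open("w3.json","w"))
s=ctrl.observe(); print(s["t"],s["tool_pos"],s["orientation"])
```

```text
6.8333 [ 0.4882269  -0.20117571  0.22331157] [ 1.03446059e-02  9.99945775e-01 -2.76859452e-04  1.16598540e-03]
```

View pics/w3.png

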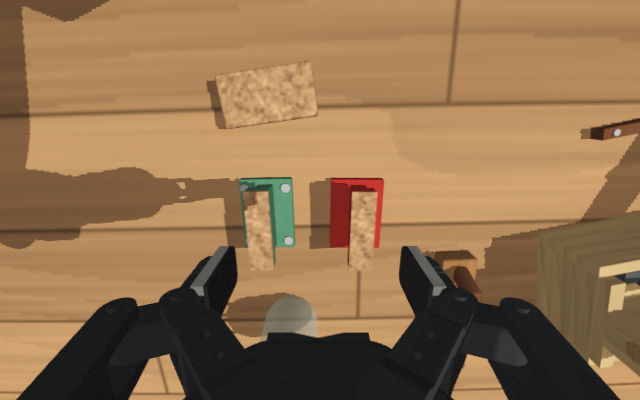

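Both cradles stand parallel. The green bar's cork is at columns 245–274 and the red bar's at 349–377, both over rows 191–270. I'll now measure them precisely.

Run:
```python
from h import *; from mv import *; import json
im=cv2.imread("pics/w3.png");h=cv2.cvtColor(im,cv2.COLOR_BGR2HSV)
def rng(m,rows):
    for v in rows:
        q=np.nonzero(m[v])[0]; print(v,(q.min(),q.max()) if len(q) else None,end="; ")
    print()
gm=((h[...,0]>60)&(h[...,0]<95)&(h[...,1]>70)); gm[:,:225]=0; gm[:,310:]=0; gm[:150]=0;gm[255:]=0
rm=(((h[...,0]<5)|(h[...,0]>174))&(h[...,1]>170)); rm[:,:320]=0; rm[:,395:]=0; rm[:150]=0;rm[255:]=0
for m in(gm,rm):
    ys,xs=np.nonzero(m);print(ys.min(),ys.max(),xs.min(),xs.max()); rng(m,range(176,252,6))
c=json.load(open("w3.json"));x,y,f=.014,.05,.035
L=[(-x,y,.07),(x,y,.07),(x,-y,.07),(-x,-y,.07),(-f,y,.012),(f,y,.012),(f,-y,.012)]
g,r=fit(L,[(245,191),(270,191),(274,270),(250,271),(240,179),(292.5,178),(295,246.5)],c,[.55,-.27,1.54]);print("green",g,np.round(r,1))
p,r=fit(L+[(-f,-y,.012)],[(351,191.5),(377,191.5),(372,270),(349,270),(331,179),(383,179),(381,247),(331,247)],c,[.55,-.15,1.54]);print("red",p,np.round(r,1))
d=p-g;co,s=np.cos(g[2]),np.sin(g[2]);print("rel",co*d[0]+s*d[1],-s*d[0]+co*d[1],d[2])
g2=cv2.cvtColor(im,cv2.COLOR_BGR2GRAY).astype(int)
for v in (200,262):print(v,g2[v,240:280].tolist(),g2[v,344:382].tolist())
```

```text
177 248 239 294
176 None; 182 (np.int64(240), np.int64(291)); 188 (np.int64(248), np.int64(291)); 194 (np.int64(241), np.int64(291)); 200 (np.int64(242), np.int64(292)); 206 (np.int64(242), np.int64(292)); 212 (np.int64(243), np.int64(292)); 218 (np.int64(271), np.int64(292)); 224 (np.int64(244), np.int64(293)); 230 (np.int64(245), np.int64(293)); 236 (np.int64(273), np.int64(293)); 242 (np.int64(273), np.int64(294)); 248 (np.int64(274), np.int64(274)); 
178 247 330 383
176 None; 182 (np.int64(331), np.int64(383)); 188 (np.int64(331), np.int64(382)); 194 (np.int64(331), np.int64(382)); 200 (np.int64(331), np.int64(381)); 206 (np.int64(331), np.int64(381)); 212 (np.int64(331), np.int64(380)); 218 (np.int64(331), np.int64(380)); 224 (np.int64(330), np.int64(380)); 230 (np.int64(330), np.int64(379)); 236 (np.int64(330), np.int64(379)); 242 (np.int64(330), np.int64(378)); 248 None; 
green [ 0.54770733 -0.27079165  1.54638251] [-0.5  0.1 -0.3  0.1 -0.1  0.   0.9 -1.1 -0.4 -0.5  0.7  0.5 -0.   0.9]
red [ 0.55060897 -0.15169688  1.5611612 ] [ 0.4 -0.1 -0.2 -0.4  0.6  0.1  0.5  0.3 -0.7 -0. 
[... 160 characters left out ...]
 84, 101, 111, 151, 170, 168, 167, 164, 160, 157, 157, 156, 153, 149, 131, 100, 86, 85, 84, 97, 124, 132, 132, 132, 133, 133] [61, 61, 59, 59, 60, 53, 51, 84, 145, 161, 162, 162, 161, 159, 154, 150, 144, 134, 137, 152, 160, 166, 173, 175, 171, 167, 164, 162, 157, 155, 152, 148, 140, 115, 98, 102, 100, 99]
262 [142, 141, 142, 142, 143, 142, 142, 140, 143, 146, 155, 160, 162, 168, 172, 170, 164, 161, 164, 172, 177, 177, 175, 172, 166, 156, 156, 163, 166, 163, 160, 160, 155, 129, 98, 123, 139, 141, 141, 142] [139, 138, 139, 106, 72, 141, 159, 164, 168, 172, 170, 166, 162, 160, 167, 174, 176, 174, 175, 172, 165, 158, 160, 163, 162, 162, 160, 160, 155, 152, 153, 151, 152, 152, 151, 151, 151, 151]
```

The placement is good: 119 mm between centres, ends in line, and yaw within 0.9°. Now the front: first a standoff square to its face.

```bash
cat >> mv.py <<'E'
def frontpose(p,d,y=0.):  # p: x,y,yaw of cleat frame; TCP at grasp depth backed off by d
    c,s=np.cos(np.radians(40)),np.sin(np.radians(40)); Z=R.from_euler("z",p[2]).as_matrix()
    ce=np.array([p[0],p[1],0])+Z@[.0773,y,.0665]; z=Z@[s,0,-c]; yy=Z@[0,1,0]
    return ce+(.019-d)*z,np.c_[np.cross(yy,z),yy,z]
E
python3 - <<'E'
from mv import *
p=[.4468,.2559,.186]; t=go(*frontpose(p,.15)); print(t[0])
E
```

```text
shift cm [ 5.78 45.47  5.61] turn deg [ -4.18 -39.72 -11.34]
[0.44001392 0.25462303 0.16685182]
```

Emit:
arm_command(steps=[[100,0.5,3,0,0,-2,0],[100,1,7,0,0,-5,-1],[100,1.5,11,0,0,-8,-2],[100,2,15,0,-1,-12,-3],[100,3,19,0,-1,-16,-4],[100,3.5,23,0,-2,-20,-5],[100,4,27,0,-2,-24,-6],[100,4.5,31,1,-3,-28,-7]])

```text
t: 7.5
tool_pos: [0.4492, 0.1127, 0.2134]
orientation: [-0.051, 0.968, 0.025, 0.245]
ft_force: [1.8, -0.2, -1.5]
grip_width: 0.0851
grip_force: 0.0
```

Run:
```python
from mv import *
p=[.4468,.2559,.186]; t=go(*frontpose(p,.15)); s=ctrl.observe();print(s["t"],s["joints"],s["tool_pos"])
```

```text
shift cm [ 1.78 14.1   4.7 ] turn deg [ -1.31 -11.47  -4.25]
7.5 [ 0.29087682 -0.16793859 -0.79095429  0.45431242 -0.06512985  0.16833167] [0.44915364 0.11269496 0.21343353]
```

Emit:
arm_command(steps=[[100,0.3,3,1,0,-3,-1],[100,0.8,7,2,-0.5,-5,-2],[100,1.2,10,3.5,-1,-8,-3],[100,1.6,12.5,4.5,-1.3,-10,-4],[100,1.8,14.1,4.7,-1.3,-11.5,-4.3],[100,1.8,14.1,4.7,-1.3,-11.5,-4.3],[100,1.8,14.1,4.7,-1.3,-11.5,-4.3],[100,1.8,14.1,4.7,-1.3,-11.5,-4.3]])

```text
t: 8.17
tool_pos: [0.4392, 0.2516, 0.1646]
orientation: [-0.088, 0.937, 0.03, 0.337]
ft_force: [0.0, -0.6, 0.5]
grip_width: 0.086
grip_force: 0.0
```

Run:
```python
from mv import *; from cell import cams; import cv2,json
c=cams.calibration("wrist"); im=cams.grab_frame("wrist")
cv2.imwrite("pics/w4.png",im[:,:,::-1]); json.dump({k:np.array(v).tolist() for k,v in c.items()},open("w4.json","w"))
s=ctrl.observe(); print(s["t"],s["tool_pos"],s["orientation"])
```

```text
8.2167 [0.43969873 0.25138341 0.165201  ] [-0.0870338   0.93677819  0.03004174  0.3375933 ]
```

View pics/w4.png

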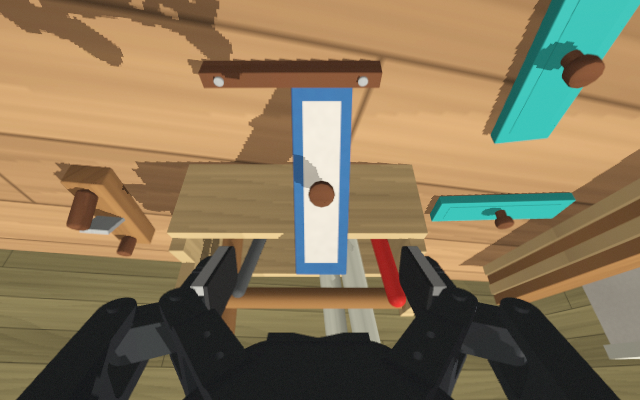

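The board lies straight ahead, with face corners at (293,88), (352,88), (346,274) and (295,273). The knob is at (321,194).

Run:
```python
from h import *; from mv import *; import json
im=cv2.imread("pics/w4.png");h=cv2.cvtColor(im,cv2.COLOR_BGR2HSV)
m=((h[...,0]>100)&(h[...,0]<125)&(h[...,1]>120)); m[:,:270]=0; m[:,370:]=0
ys,xs=np.nonzero(m);print(ys.min(),ys.max())
E_=[];
for v in (95,120,150,180,210,240,265):
    q=np.nonzero(m[v])[0];print(v,q.min(),q.max(),end="; ");E_.append((v,q.min()-.0,q.max()+1))
E_=np.array(E_);a=np.polyfit(E_[:,0],E_[:,1],1);b=np.polyfit(E_[:,0],E_[:,2],1)
t,bo=ys.min(),ys.max()+.5
q=[(np.polyval(a,t),t),(np.polyval(b,t),t),(np.polyval(b,bo),bo),(np.polyval(a,bo),bo)];print(np.round(q,1))
c=json.load(open("w4.json"));l=boardface()
p,r=fit([l(0,-.027),l(0,.027),l(.19,.027),l(.19,-.027)],q,c,[.4468,.2559,.186]);print(p,np.round(r,1))
print("knob",proj([ (lambda L:[p[0]+np.cos(p[2])*L[0],p[1]+np.sin(p[2])*L[0],L[2]])(l(.095,0,.025))],c))
go(*frontpose(p,.06)); go(*frontpose(p,0))
```

```text
88 273
95 292 351; 120 293 350; 150 293 349; 180 294 348; 210 295 347; 240 296 346; 265 296 345; [[291.9  88. ]
 [352.2  88. ]
 [345.8 273.5]
 [296.5 273.5]]
[0.44238872 0.25570076 0.1856093 ] [-0.4 -0.4  0.4 -0.4  0.4  2.6 -0.4  2.5]
knob [[321.79526942 198.7877439 ]]
shift cm [0.1  0.4  8.65] turn deg [-0.15 -0.38  0.04]
shift cm [ 0.06  0.41 14.65] turn deg [-0.15 -0.38  0.04]
```

Run:
```python
from h import *; from mv import *; import json
c=json.load(open("w4.json"));l=boardface()
q=np.array([(291.9,88),(352.2,88),(345.8,273.5),(296.5,273.5),(321,194)])
L=np.array([l(0,-.027),l(0,.027),l(.19,.027),l(.19,-.027),l(.095,0,.025)])
def f(p):
    Z=R.from_euler("z",p[2]).as_matrix(); return (proj(L@Z.T+[p[0],p[1],p[3]],c)-q).ravel()
r=least_squares(f,[.44,.2557,.186,0],x_scale=.1);p=r.x;print(p,np.round(r.fun,1))
for d in (.06,0):
    P,M=frontpose(p,d); go(P+[0,0,p[3]],M)
# other data: joint cross-check with scene projection
cs=__import__("cell").cams.calibration("scene")
Z=R.from_euler("z",p[2]).as_matrix(); print(np.round(proj(L@Z.T+[p[0],p[1],p[3]],cs),1)[:4]); print(np.array([(308,182),(455,208),(425,495),(248,455)])/8+[330,205]-.4)
```

```text
[ 0.44555689  0.25619804  0.18582369 -0.00467742] [-0.  -0.5 -0.4 -0.5 -0.2 -0.7 -0.1 -0.9  0.6  2.4]
shift cm [0.15 0.39 9.22] turn deg [-0.16 -0.38  0.03]
shift cm [ 0.11  0.41 15.22] turn deg [-0.16 -0.38  0.03]
[[367.5 229.6]
 [386.4 234.1]
 [383.5 265.6]
 [360.7 259.9]]
[[368.1   227.35 ]
 [386.475 230.6  ]
 [382.725 266.475]
 [360.6   261.475]]
```

Emit:
arm_command(steps=[[100,0.1,0.4,3,0,-0.4,0],[100,0.1,0.4,6,0,-0.4,0],[100,0.1,0.4,9,0,-0.4,0],[100,0.1,0.4,11.5,0,-0.4,0],[100,0.1,0.4,13.5,0,-0.4,0],[100,0.1,0.4,14.6,0,-0.4,0],[100,0.1,0.4,14.9,0,-0.4,0],[100,0.1,0.4,14.9,0,-0.4,0]])

```text
t: 8.88
tool_pos: [0.5327, 0.2717, 0.0497]
orientation: [-0.086, 0.936, 0.03, 0.341]
ft_force: [-0.4, 0.1, 0.7]
grip_width: 0.0856
grip_force: 0.0
```

Emit:
arm_command(steps=[[0,0,0,0,0,0,0],[0,0,0,0,0,0,0],[0,0,0,0,0,0,0],[0,0,0,0,0,0,0],[0,0,0,0,0,0,0],[0,0,0,0,0,0,0]], force=35)

```text
t: 9.38
tool_pos: [0.5317, 0.2731, 0.0512]
orientation: [-0.087, 0.935, 0.031, 0.342]
ft_force: [-3.6, -1.4, 6.8]
grip_width: 0.0535
grip_force: 36.6
```

Run:
```python
from mv import *
s=ctrl.observe();print(s["t"],s["joints"]);M=R.from_quat(s["orientation"]).as_matrix();print(M)
```

```text
9.3833 [ 0.6220074   0.33227618 -1.01183129 -0.42586734 -0.27776883  0.34143296]
[[-0.75076251 -0.18426571  0.63435148]
 [-0.14204553  0.98287448  0.11739171]
 [-0.64511915 -0.0019735  -0.76407944]]
```

Emit:
arm_command(steps=[[0,0,0,-0.5,0,0,0],[0,0,0,-1.5,0,0,0],[0,0,0,-3,0,0,0],[0,0,0,-5,0,0,0],[0,0,0,-7.5,0,0,0],[0,0,0,-10,0,0,0],[0,0,0,-12.5,0,0,0],[0,-1,0,-14.5,0,2,0]])

```text
t: 10.05
tool_pos: [0.441, 0.2539, 0.1635]
orientation: [-0.09, 0.943, 0.027, 0.32]
ft_force: [0.3, -0.3, -1.9]
grip_width: 0.053
grip_force: 38.5
```

Run:
```python
from mv import *
s=ctrl.observe();print(s["t"],s["joints"],s["grip_width"])
go([.45,.08,.22],down(1.2)); go([.549,-.211,.22],down(-.017))
```

```text
10.05 [ 0.72165476 -0.03580212 -0.94158991  0.08378075 -0.31981114  0.43582957] 0.05303085178628459
shift cm [ -1.5  -17.29  -5.82] turn deg [10.11 36.6  30.93]
shift cm [ -4.8  -47.72  -3.05] turn deg [32.89 27.3  97.75]
```

Emit:
arm_command(steps=[[0,-0.2,-2,-1.5,1,4.5,3.5],[0,-0.4,-4,-3,2.5,9,7.5],[0,-0.6,-6.5,-4.5,3.5,13.5,11.5],[0,-0.8,-9,-5.8,5,18,15],[0,-1,-11,-5.8,6,22.5,19],[0,-1.2,-13,-5.8,7.5,27,23],[0,-1.4,-15,-5.8,9,32,27],[0,-1.5,-17.3,-5.8,10.1,36.6,31]])

```text
t: 10.72
tool_pos: [0.4557, 0.0828, 0.2238]
orientation: [0.187, 0.982, 0.005, 0.003]
ft_force: [0.3, 1.4, -1.3]
grip_width: 0.0534
grip_force: 38.5
```

Run:
```python
from mv import *
s=ctrl.observe();print(s["t"],s["joints"],s["grip_width"])
go([.549,-.211,.20],down(-.017))
```

```text
10.7167 [ 0.17487596  0.15211193 -0.29927612  1.11121621  0.00708451  0.55150351] 0.053366418558583435
shift cm [-19.47 -23.92   2.19] turn deg [ 0.63 -0.19 69.4 ]
```

Emit:
arm_command(steps=[[0,-1.5,-2,0,0,0,6],[0,-4,-4.5,0,0,0,12.5],[0,-6.5,-7.5,0,0,0,19.5],[0,-9,-10.5,0.5,0,0,26.5],[0,-11.5,-13.5,1,0,0,33.5],[0,-14,-16.5,1.5,0,0,40.5],[0,-16,-19,2,0,0,47.5],[0,-18,-21,2.2,0.6,0,54]])

```text
t: 11.38
tool_pos: [0.5454, -0.1803, 0.1988]
orientation: [0.615, 0.789, -0.0, -0.0]
ft_force: [0.4, 0.7, -0.7]
grip_width: 0.0537
grip_force: 38.4
```

Emit:
arm_command(steps=[[0,-0.6,-1.5,0,0,0,6],[0,-1,-2.5,0,0,0,12],[0,-1.3,-3,0,0,0,15.4],[0,-1.3,-3,0,0,0,15.4],[0,-1.3,-3,0,0,0,15.4]])

```text
t: 11.8
tool_pos: [0.5205, -0.198, 0.1996]
orientation: [0.712, 0.702, 0.001, 0.0]
ft_force: [-0.1, -0.6, -1.7]
grip_width: 0.0536
grip_force: 38.5
```

Run:
```python
from mv import *
s=ctrl.observe();print(s["t"],s["joints"],s["grip_width"],s["tool_pos"])
go([.549,-.211,.15],down(-.017))
```

```text
11.8 [-3.63961022e-01  3.28354100e-01 -1.24144141e-01  1.11739462e+00
  8.88785557e-04  1.22020656e+00] 0.05361250361002873 [ 0.52045201 -0.19795202  0.19958768]
shift cm [-1.27  2.87  4.96] turn deg [ 0.07 -0.03  0.21]
```

Emit:
arm_command(steps=[[0,-0.4,1,1,0,0,0],[0,-0.9,2,2.5,0,0,0],[0,-1.3,2.9,4,0,0,0],[0,-1.3,2.9,5,0,0,0.2],[0,-1.3,2.9,5,0,0,0.2],[0,-1.3,2.9,5,0,0,0.2]])

```text
t: 12.3
tool_pos: [0.549, -0.2108, 0.1486]
orientation: [0.713, 0.701, -0.0, -0.001]
ft_force: [-0.3, -0.3, -1.1]
grip_width: 0.053
grip_force: 38.4
```

Run:
```python
from mv import *; from cell import cams; import cv2,json
c=cams.calibration("wrist"); im=cams.grab_frame("wrist")
cv2.imwrite("pics/w5.png",im[:,:,::-1]); json.dump({k:np.array(v).tolist() for k,v in c.items()},open("w5.json","w"))
s=ctrl.observe(); print(s["t"],s["tool_pos"],s["orientation"])
```

```text
12.35 [ 0.54949727 -0.21105005  0.1495653 ] [7.13125119e-01 7.01036694e-01 3.41627190e-04 3.08539705e-05]
```

View pics/w5.png

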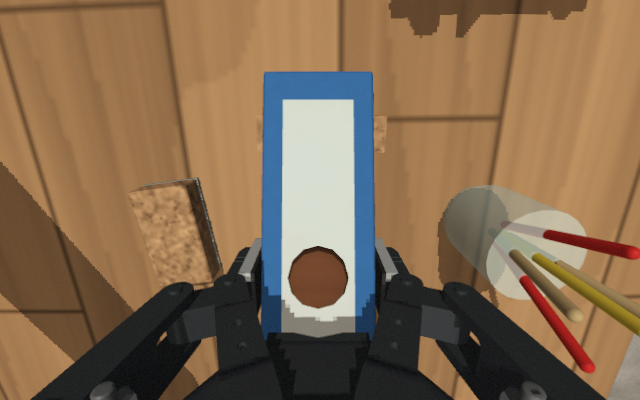

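The board is held level enough. Its visible end's corners are at (265,72) and (372,72), and the knob is at (318,277). The red bar's ends show at (259,133) and (380,134). Next I work out the board's offset in the tool frame.

Run:
```python
from h import *; from mv import *; import json
c=json.load(open("w5.json"));T=np.array([.5495,-.2111,.1496]);M=R.from_quat([7.13125119e-01,7.01036694e-01,0,0]).as_matrix()
im=cv2.imread("pics/w5.png");h=cv2.cvtColor(im,cv2.COLOR_BGR2HSV)
m=((h[...,0]>100)&(h[...,0]<125)&(h[...,1]>120));m[:,:240]=0;m[:,400:]=0
for v in (75,100,150,200,230):
    q=np.nonzero(m[v])[0];print(v,q.min(),q.max(),end="; ")
print(np.nonzero(m[:,320])[0][:2])
# knob mask
k=((h[...,0]<15)&(h[...,1]>110)&(h[...,2]<150)); k[:230]=0;k[320:]=0;k[:,:283]=0;k[:,354:]=0
ys,xs=np.nonzero(k);print("knob",xs.min(),xs.max(),ys.min(),ys.max())
# board frame: x along -toolx ; face at tool z = d (negative), tool coords of points
def pts(p):
    xo,yo,d,yaw,pit=p
    B=np.array([(.095,-.027,0),(.095,.027,0),(0,0,-.025),(0,.027,0),(0,-.027,0)]) # tool axes: +x end visible
    Q=R.from_euler("zy",[yaw,pit]).as_matrix();return (B@Q.T+[xo,yo,d])@M.T+T
q={r:np.nonzero(m[r])[0] for r in (200,)}
lx,rx=q[200].min(),q[200].max()+1
def f(p):
    P=proj(pts(p),c)
    L=lambda a,b,v:a[0]+(b[0]-a[0])*(v-a[1])/(b[1]-a[1])
    return np.r_[P[0]-[264.5,72],P[1]-[372.5,72],(P[2]-[318,277.5]),L(P[0],P[4],200)-lx,L(P[1],P[3],200)-rx,p[3]*1,p[4]*20]
r=least_squares(f,[0,0,-.026,0,0],x_scale=.1);print(np.round(r.x,4),np.round(r.fun,1))
```

```text
75 264 372; 100 264 372; 150 263 373; 200 263 373; 230 262 373; [72 73]
knob 289 347 246 307
[ 0.0019 -0.001  -0.0136  0.0025 -0.2349] [-0.6 -0.5  0.7 -0.3  0.2  0.7  2.1 -2.5  0.  -4.7]
```

```bash
cat > fit5.py <<'E'
from h import *; from mv import *; import json,sys
def run(name,T,quat,kn,kw,end,rows):
    c=json.load(open(name+".json"));M=R.from_quat(quat).as_matrix()
    im=cv2.imread(f"pics/{name}.png");h=cv2.cvtColor(im,cv2.COLOR_BGR2HSV)
    m=((h[...,0]>100)&(h[...,0]<125)&(h[...,1]>120));m[:,:240]=0;m[:,400:]=0
    def pts(p,B):
        Q=R.from_euler("zy",p[3:5]).as_matrix();return (np.array(B)@Q.T+p[:3])@np.asarray(M).T+T
    th=np.linspace(0,2*np.pi,40)
    K=np.c_[.012*np.cos(th),.012*np.sin(th),-.025+0*th]
    xs=np.linspace(-.03,.095,26)
    def f(p):
        P=proj(pts(p,K),c); k=[(P[:,0].min()+P[:,0].max())/2-kn[0],(P[:,1].min()+P[:,1].max())/2-kn[1],np.ptp(P[:,0])-kw]
        o=[]
        for s,g in((-1,np.min),(1,np.max)):
            E=proj(pts(p,np.c_[xs,s*.027+0*xs,0*xs]),c); o_=np.argsort(E[:,1])
            for v in rows: o.append(np.interp(v,E[o_,1],E[o_,0])-(g(np.nonzero(m[v])[0])+(s>0)))
            o.append(E[-1,1]-end)
        return np.r_[k,o]
    r=least_squares(f,[0,0,-.02,0,-.1],x_scale=.1);print("xo,yo,d,yaw,pitch",np.round(r.x,4),np.round(r.fun,1)); return r.x
if __name__=="__main__":
    run("w5",np.array([.5495,-.2111,.1496]),[7.13125119e-01,7.01036694e-01,0,0],(318,276.5),58.5,72,(80,110,150,190,230))
E
python3 fit5.py
```

```text
xo,yo,d,yaw,pitch [ 0.0045 -0.0011 -0.0208  0.0036 -0.3288] [ 0.1  0.4  1.8  0.4  0.   0.6  0.2  0.9 -0.4 -0.2 -0.  -0.8 -0.7 -0.6
 -0.2]
```

The board has pitched about 19° in the grip: its foot caught the cleat during the lift. I'll tilt the tool to level it, hover over the bars and re-measure.

```bash
cat > tgt.py <<'E'
from mv import *
def tgt(b,zface,yaw=-.017):
    M=down(yaw+b[3])@R.from_euler("y",-b[4]).as_matrix()
    return go(np.array([.549,-.2112,zface])-M@b[:3],M)
E
python3 - <<'E'
from tgt import *
b=np.array([.0045,-.0011,-.0208,.0036,-.329]); t=tgt(b,.13);print(t[0])
E
```

```text
shift cm [0.23 0.06 4.07] turn deg [ 0.06 18.82 -0.2 ]
[ 0.55013289 -0.20875319  0.10886165]
```

Emit:
arm_command(steps=[[0,0.1,0,0.5,0,4,0],[0,0.2,0.1,1.2,0,9,0],[0,0.2,0.1,2.2,0,14,0],[0,0.2,0.1,3.2,0,18.8,-0.2],[0,0.2,0.1,4,0,18.8,-0.2],[0,0.2,0.1,4,0,18.8,-0.2],[0,0.2,0.1,4,0,18.8,-0.2]])

```text
t: 12.93
tool_pos: [0.5507, -0.2093, 0.11]
orientation: [0.703, 0.693, 0.117, -0.114]
ft_force: [-0.0, 0.3, -1.3]
grip_width: 0.0533
grip_force: 38.4
```

Run:
```python
from mv import *; from cell import cams; import cv2,json
c=cams.calibration("wrist"); im=cams.grab_frame("wrist"); sc=cams.grab_frame("scene"); sd=cams.grab_frame("side")
cv2.imwrite("pics/w6.png",im[:,:,::-1]); cv2.imwrite("pics/scene6.png",sc[:,:,::-1]);json.dump({k:np.array(v).tolist() for k,v in c.items()},open("w6.json","w"))
a=cv2.resize(sc[130:230,150:260,::-1],None,fx=4,fy=4,interpolation=cv2.INTER_CUBIC); b=cv2.resize(im[:,:,::-1],(350,219)); 
o=np.zeros((400,800,3),np.uint8);o[:400,:440]=a;o[:219,445:795]=b;cv2.imwrite("pics/mix6.png",o)
s=ctrl.observe(); print(s["t"],s["tool_pos"],s["orientation"],s["ft_force"])
```

```text
13.0833 [ 0.55149038 -0.20885763  0.11117859] [ 0.70199765  0.69338369  0.11707514 -0.11274653] [-0.26136415 -0.24201789 -0.54826448]
```

View pics/mix6.png

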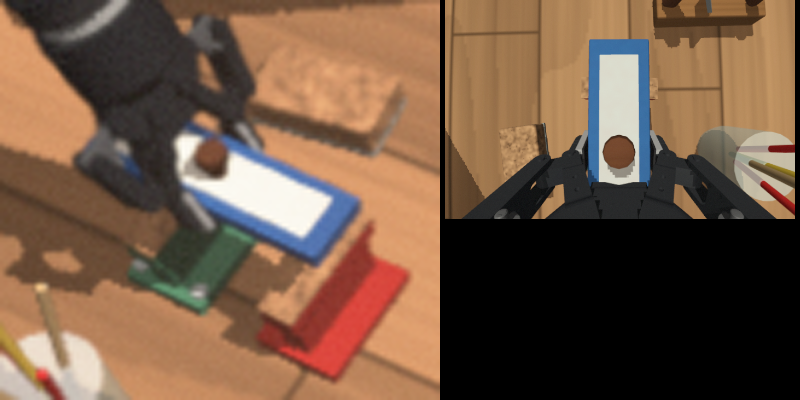

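The crop shows the board level over both bars and overhanging them. The +y end's corners are at crop pixels (359,203) and (318,262), which I check against the model.

```bash
cat > chk.py <<'E'
from h import *; from fit5 import run; from cell import cams; from mv import *
T=np.array([.5511,-.2091,.1105]);q=[.70199765,.69338369,.11707514,-.11274653]
im=cv2.imread("pics/w6.png");h=cv2.cvtColor(im,cv2.COLOR_BGR2HSV)
m=((h[...,0]>100)&(h[...,0]<125)&(h[...,1]>120));m[:,:240]=0;m[:,400:]=0
k=((h[...,0]<15)&(h[...,1]>110)&(h[...,2]<150)); k[:230]=0;k[320:]=0;k[:,:283]=0;k[:,354:]=0
ys,xs=np.nonzero(k);top=np.nonzero(m[:,320])[0][0];print(xs.min(),xs.max(),ys.min(),ys.max(),top)
b=run("w6",T,q,((xs.min()+xs.max()+1)/2,(ys.min()+ys.max()+1)/2),xs.max()-xs.min()+.5,top,(80,110,150,190,230))
M=R.from_quat(q).as_matrix()@R.from_euler("zy",b[3:5]).as_matrix(); ce=T+R.from_quat(q).as_matrix()@b[:3]
print("face centre",ce,"board long dir",M[:,0],"normal",-M[:,2])
c=cams.calibration("scene")
for s in (0,): print(np.round((proj([ce+M@v for v in ([.095,-.027,0],[.095,.027,0],[0,0,-.025],[0,-.027,0])],c)-[150,130])*4,0))
E
python3 chk.py
```

```text
289 347 246 307 72
xo,yo,d,yaw,pitch [ 0.0037 -0.0007 -0.0215  0.0025 -0.3301] [-0.   0.3  1.9  0.1 -0.1  0.6  0.3  1.1 -0.1 -0.3 -0.1  0.2 -0.5 -1.2
 -0.2]
face centre [ 0.5502452  -0.21252551  0.13207576] board long dir [ 0.01551173  0.99987315 -0.0036162 ] normal [-0.00401282  0.00367886  0.99998518]
[[361. 198.]
 [315. 260.]
 [211. 153.]
 [244. 147.]]
```

Run:
```python
from mv import *
M=R.from_quat([.70199765,.69338369,.11707514,-.11274653]).as_matrix()
for d in ([-.001,.001,-.043],[-.001,.001,-.048],[0,0,-.001]): print(np.round(M.T@np.array(d)*100,2))
```

```text
[-1.29 -0.12  4.1 ]
[-1.45 -0.12  4.58]
[-0.03 -0.    0.09]
```

Emit:
arm_command(steps=[[0,-0.3,-0.1,1,0,0,0],[0,-0.6,-0.1,2,0,0,0],[0,-0.9,-0.1,2.9,0,0,0],[0,-1.1,-0.1,3.6,0,0,0],[0,-1.25,-0.1,4,0,0,0],[0,-1.3,-0.1,4.15,0,0,0],[0,-1.3,-0.1,4.15,0,0,0]])

```text
t: 13.67
tool_pos: [0.5496, -0.2083, 0.0655]
orientation: [0.703, 0.692, 0.117, -0.115]
ft_force: [0.5, 0.1, -1.4]
grip_width: 0.0537
grip_force: 38.5
```

Emit:
arm_command(steps=[[0,-0.05,0,0.15,0,0,0],[0,-0.1,0,0.3,0,0,0],[0,-0.1,0,0.3,0,0,0]])

```text
t: 13.92
tool_pos: [0.5501, -0.2086, 0.0631]
orientation: [0.703, 0.693, 0.117, -0.114]
ft_force: [0.5, 0.4, -1.6]
grip_width: 0.0532
grip_force: 38.5
```

Emit:
arm_command(steps=[[0,-0.03,0,0.1,0,0,0],[0,-0.03,0,0.1,0,0,0],[0,-0.03,0,0.1,0,0,0]])

```text
t: 14.17
tool_pos: [0.5501, -0.2085, 0.0622]
orientation: [0.703, 0.693, 0.117, -0.114]
ft_force: [0.1, -0.2, -1.8]
grip_width: 0.0534
grip_force: 38.5
```

Emit:
arm_command(steps=[[0,-0.03,0,0.1,0,0,0],[0,-0.03,0,0.1,0,0,0],[0,-0.03,0,0.1,0,0,0]])

```text
t: 14.42
tool_pos: [0.55, -0.2084, 0.061]
orientation: [0.703, 0.693, 0.117, -0.114]
ft_force: [0.0, -0.8, -2.9]
grip_width: 0.0532
grip_force: 38.5
```

Emit:
arm_command(steps=[[0,-0.03,0,0.1,0,0,0],[0,-0.03,0,0.1,0,0,0],[0,-0.03,0,0.1,0,0,0]])

```text
t: 14.67
tool_pos: [0.5499, -0.2084, 0.0599]
orientation: [0.703, 0.693, 0.117, -0.114]
ft_force: [-0.0, -0.0, -1.5]
grip_width: 0.054
grip_force: 38.5
```

Emit:
arm_command(steps=[[0,-0.03,0,0.1,0,0,0],[0,-0.03,0,0.1,0,0,0],[0,-0.03,0,0.1,0,0,0]])

```text
t: 14.92
tool_pos: [0.55, -0.2083, 0.0588]
orientation: [0.703, 0.693, 0.117, -0.114]
ft_force: [0.5, 0.6, -2.9]
grip_width: 0.0532
grip_force: 38.5
```

Emit:
arm_command(steps=[[0,-0.03,0,0.1,0,0,0],[0,-0.03,0,0.1,0,0,0],[0,-0.03,0,0.1,0,0,0]])

```text
t: 15.17
tool_pos: [0.5501, -0.2084, 0.0581]
orientation: [0.703, 0.693, 0.117, -0.114]
ft_force: [-0.5, -0.2, 0.5]
grip_width: 0.0534
grip_force: 38.8
```

Emit:
arm_command(steps=[[0,-0.03,0,0.1,0,0,0],[0,-0.03,0,0.1,0,0,0],[0,-0.03,0,0.1,0,0,0]])

```text
t: 15.42
tool_pos: [0.5502, -0.2085, 0.0573]
orientation: [0.703, 0.693, 0.117, -0.114]
ft_force: [-1.6, -1.9, 2.6]
grip_width: 0.0537
grip_force: 39.0
```

Emit:
arm_command(steps=[[0,-0.03,0,0.1,0,0,0],[0,-0.03,0,0.1,0,0,0],[0,-0.03,0,0.1,0,0,0]])

```text
t: 15.67
tool_pos: [0.5502, -0.2086, 0.0563]
orientation: [0.703, 0.693, 0.117, -0.113]
ft_force: [-1.1, -1.9, 5.0]
grip_width: 0.0533
grip_force: 39.2
```

Emit:
arm_command(steps=[[0,-0.03,0,0.1,0,0,0],[0,-0.03,0,0.1,0,0,0],[0,-0.03,0,0.1,0,0,0]])

```text
t: 15.92
tool_pos: [0.5502, -0.2086, 0.0563]
orientation: [0.703, 0.693, 0.117, -0.113]
ft_force: [-3.3, -2.1, 10.4]
grip_width: 0.053
grip_force: 39.8
```

The board is seated and stiff at 10 N. I'll open the fingers slowly, then retreat along the tool axis.

Emit:
arm_command(steps=[[63,0,0,-0.1,0,0,0],[66,0,0,-0.1,0,0,0],[70,0,0,-0.1,0,0,0],[76,0,0,-0.1,0,0,0],[84,0,0,-0.1,0,0,0],[92,0,0,-0.1,0,0,0],[95,0,0,-0.1,0,0,0],[95,0,0,-0.1,0,0,0]])

```text
t: 16.58
tool_pos: [0.55, -0.2085, 0.0555]
orientation: [0.703, 0.693, 0.117, -0.114]
ft_force: [0.5, 0.4, 0.3]
grip_width: 0.0809
grip_force: 0.0
```

```bash
python3 - <<'E'
from mv import *; from cell import cams; import cv2,json
c=cams.calibration("wrist"); im=cams.grab_frame("wrist");cv2.imwrite("pics/w7.png",im[:,:,::-1]);json.dump({k:np.array(v).tolist() for k,v in c.items()},open("w7.json","w"))
s=ctrl.observe();print(s["t"],s["grip_width"],s["ft_force"],s["tool_pos"],s["orientation"].tolist())
E
sed -e 's/T=.*;q=.*/s=ctrl.observe();T=s["tool_pos"];q=s["orientation"]/' -e 's/w6/w7/g' chk.py > chk7.py; python3 chk7.py
```

```text
16.6333 0.08124649156352666 [0.22262713 0.69698638 0.0992502 ] [ 0.55001255 -0.20848579  0.05561107] [0.7025300082543325, 0.6926495523379902, 0.11704342178069384, -0.11396939311067594]
289 348 249 310 69
xo,yo,d,yaw,pitch [ 4.10e-03 -3.00e-04 -2.28e-02  8.00e-04 -3.03e-01] [-0.1  0.1  1.4 -0.  -0.1 -0.2  0.8  0.8 -0.   0.2  0.3 -0.6 -0.5 -0.5
 -0.1]
face centre [ 0.5496301  -0.21196415  0.07846463] board long dir [0.0152355  0.99956771 0.02514515] normal [-0.00236993 -0.0251119   0.99968184]
[[376. 240.]
 [333. 300.]
 [233. 199.]
 [265. 192.]]
```

Emit:
arm_command(steps=[[95,0,0,-0.5,0,0,0],[95,0,0,-1.5,0,0,0],[95,0,0,-3,0,0,0],[95,0,0,-5,0,0,0],[95,0,0,-8,0,0,0],[95,0,0,-11,0,0,0],[95,0,0,-14,0,0,0],[95,0,0,-16,0,0,0]])

```text
t: 17.3
tool_pos: [0.5497, -0.2616, 0.2113]
orientation: [0.703, 0.693, 0.118, -0.112]
ft_force: [0.1, 1.4, 0.4]
grip_width: 0.081
grip_force: 0.0
```

Emit:
arm_command(steps=[[95,2,-2,-2,0,-5,0],[95,4,-5,-4,0,-10,0],[95,5,-8,-5,0,-16,0],[95,5,-10,-6,0,-19,0],[95,5,-10,-6,0,-19,0],[95,5,-10,-6,0,-19,0]])

```text
t: 17.8
tool_pos: [0.449, -0.2301, 0.2823]
orientation: [0.712, 0.702, 0.0, 0.004]
ft_force: [-0.2, -0.4, -0.2]
grip_width: 0.0813
grip_force: 0.0
```

```bash
cat > fin.py <<'E'
from h import *; from cell import cams,ctrl
c=cams.calibration("wrist"); im=cams.grab_frame("wrist")[:,:,::-1].copy();cv2.imwrite("pics/w8.png",im)
s=ctrl.observe();print(s["t"],s["tool_pos"],s["ft_force"])
h=cv2.cvtColor(im,cv2.COLOR_BGR2HSV)
m=((h[...,0]>100)&(h[...,0]<125)&(h[...,1]>120)).astype(np.uint8)
x,y,f=.014,.05,.035
n,l,st,ce=cv2.connectedComponentsWithStats(m)
for i in range(1,n):
    if st[i,4]>200: print("blue",st[i]); 
print("expect",np.round(proj([[.549+a,-.2112+b,.084] for a,b in((-.027,-.095),(.027,-.095),(.027,.095),(-.027,.095))],c),0).tolist())
i=1+np.argmax(st[1:,4]); ct=np.vstack(cv2.findContours((l==i).astype(np.uint8),0,1)[0]);r=cv2.minAreaRect(ct);print(cv2.boxPoints(r).round(1).tolist(),cv2.approxPolyDP(cv2.convexHull(ct),6,True)[:,0].tolist())
rm=((((h[...,0]<5)|(h[...,0]>174))&(h[...,1]>170))).astype(np.uint8)
gm=((h[...,0]>60)&(h[...,0]<95)&(h[...,1]>70)).astype(np.uint8)
for nm,k,cc in(("red",rm,[.5506,-.1517,1.561]),("green",gm,[.5477,-.2708,1.546])):
    n,l,st,ce=cv2.connectedComponentsWithStats(k)
    print(nm,[st[i].tolist() for i in range(1,n) if st[i,4]>60])
    co,si=np.cos(cc[2]),np.sin(cc[2]);print(" foot expect",np.round(proj([[cc[0]+co*a-si*b,cc[1]+si*a+co*b,.012] for a,b in((-f,-y),(f,-y),(f,y),(-f,y))],c)).tolist())
E
python3 fin.py
```

```text
17.85 [ 0.44963209 -0.23070005  0.28115852] [ 1.00626622 -0.8374845  -0.39855382]
blue [ 372   75   57  154 2991]
expect [[373.0, 228.0], [414.0, 228.0], [428.0, 72.0], [381.0, 73.0]]
[[370.79998779296875, 227.8000030517578], [381.29998779296875, 71.9000015258789], [428.29998779296875, 75.0], [417.79998779296875, 231.0]] [[428, 75], [412, 227], [374, 228], [381, 77]]
red [[353, 81, 27, 51, 744], [542, 166, 54, 8, 307], [527, 200, 45, 41, 357]]
 foot expect [[421.0, 131.0], [426.0, 79.0], [354.0, 79.0], [352.0, 132.0]]
green [[350, 166, 25, 44, 588], [0, 372, 41, 28, 768]]
 foot expect [[412.0, 209.0], [417.0, 165.0], [350.0, 165.0], [348.0, 209.0]]
```

The board and both cradles match the expected pixels within 2–4 px, and nothing is touching the robot. I'm handing in.

```bash
python3 -c "
from cell import ctrl
print(ctrl.close_job())"
```

```text
the job is handed in; nothing more can be done
None
```

The job is handed in at about 18 s: the red cradle stands 119 mm from the green one with ends in line, and the blue drawer front lies knob up across both bars, centred to within a few mm; the front did tilt about 19° in the grip when its foot caught the cleat, so I levelled it before setting it down.

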